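# Sort bench blocks by the drag of their undersides

### The arm

A 6-joint arm with a two-finger parallel gripper is mounted at the origin on the work surface. World frame = base frame: x ahead of the robot, y to its left, z up, the work surface at z = 0. Lengths are in m, angles in rad, forces in N, time in s.
With the tool pointing down it reaches from about 0.325 to 1 m from the base axis. Payload 5.1 kg.
Tool frame: the origin (TCP) lies between the finger pads; the fingertips stand 19 mm ahead of it and the grasp point (between the pads) is the TCP; z points along the fingers, y is the line along which they close (so a half turn about z gives the same grasp; the last joint's range is limited). The gripper opens to 85 mm and grips with 20 to 120 N. Pads are 22 mm wide; open, the fingers measure 114 mm over their backs; the gripper's body (76 mm by 85 mm) begins 54 mm behind the grasp point. The pads swing forward as they close: fully open they stand 13 mm farther back than shut.
Start: joints at [-1.408, 0.124, 1.65, -0, 1.367, -0.083], TCP at [0.158, -0.63, 0.25] pointing down, gripper open.
Joint ranges: [-2.61, 2.61], [-1.02, 2.33], [0.03, 2.71], [-1.35, 4.49], [0.32, 2.68], [-2.91, 2.91]. Speed limits (rad/s): [2.57, 2.57, 3.14, 3.14, 3.14, 3.14].

### API

Orientations are given as a unit quaternion [w, x, y, z].
In Python, from cell import arm gives the robot as it stands.
- The arm moves only by the shell command python3 inch.py 'ROWS' [OPENING] [FORCE]. ROWS is a JSON object whose key "moves" holds a list of rows, 1 to 8 of them, each of 6 numbers: dx, dy, dz in parts of the range, where 1.0 means 0.5 m, then a rotation vector rx, ry, rz in fractions of the full range, 1 being 2 pi rad; each row shifts and turns the commanded pose from where the row before left it, along the tool's axes as they then stand; what a row does not reach is not made up. A row lasts 1/12 s, in which the tool goes at most 0.0417 m and 0.125 rad, less where a joint would pass 70% of its speed; a pose out of reach is approached as far as the arm can. OPENING is the opening from 0.0 (shut) to 1.0 (fully open), set as the command begins (- or left out keeps the last). The fingers move at their own pace and stop on an object; FORCE is the grip in N (left out, the last holds). Time passes only in rows, so rows that do not move let the fingers close. It prints the time, the measured TCP pose, the force, the opening and the grip force at its end. A shift or turn number past 1, either way, is cut back to 1. Input that does not fit is refused with a message, and nothing moves.
- arm.read_state(): the state, without advancing time (a new reading comes with each control period).
- arm.capture(name): name is "scene" or "top" or "wrist"; returns a dict with "pixels" (480x640x3 uint8, red, green, blue), "mtx" (3x3 intrinsics, pixels), "R" (3x3) and "t" (3): a world point X has camera coordinates R X + t; the wrist camera has in their place "T_tool_cam" (4x4, takes a point from camera to tool coordinates, whose origin is the TCP and whose axes are the flange's). Camera axes: x right, y down, z forward; pixel columns grow to the right and rows downward; lengths in m; the calibration is good to about 2 mm. A picture is of the moment at which its call begins: read the wrist's pose just before it. There is no depth.
- arm.close_job(): hands the job in; it is judged then, once.
The state is a dict: "time_s": time; "joints": joint angles; "qvel": joint speeds; "joint_torque": joint torques, N m; "eef_pos": TCP position; "eef_rot": TCP orientation; "wrist_force": force on the tool from outside, world axes, zero at the start; "wrist_torque": the same for the moment, N m; "grip_width": opening from 0.0 (shut) to 1.0 (fully open); "finger_force": force on a finger pad.
Only numpy, scipy, OpenCV 4.12 (cv2) and the standard library are available. Lean on these libraries where they do the work, as an engineer would, in place of code of your own. Each camera call takes 0.05 s, during which the arm holds its last target. There are 200 camera calls.

### The job

These three round steel bench blocks look alike from above, but underneath each is either polished or still rough-ground. Slide each one flat on the glass, without lifting or tipping it, and feel how it drags: bring every block that glides easily fully onto the plain cork mat and every block that drags fully onto the emery board with the clamp bars. Leave the blocks lying there and do not disturb the other things.

Things in the scene. Friction and masses are not known exactly. Their poses are not given: they have to be found in the camera images.
- glass_plate: clear glass plate with green edges lying fixed on the table, 400 (x) x 280 (y) x 8 mm thick; origin at the centre of its underside on the table, x and y along its sides, z up. Its top is 8 mm above the table. The three blocks lie on it in an uneven row along x, gaps of 12 mm or more between them.
- cork_mat: plain cork mat, fixed, 400 (x) x 130 (y) x 5 mm, along one 400 mm side of the glass (left or right, it varies), gap 5 to 25 mm; origin at the centre of its underside. The polished blocks belong here. A burnisher lies across its far end.
- emery_board: fixed plywood board with a dark emery sheet, 430 (x) x 130 (y) x 5 mm, a raised clamp bar (16 mm wide, 13 mm high, wing nuts to 20 mm) across each end at x = -205 and +205 mm; along the other 400 mm side of the glass, gap 5 to 25 mm; origin at the centre of its underside. The rough blocks belong here. A sanding block lies across its far end.
- block_a: round steel bench block, a plain disc 64 mm in diameter, 30 mm high, 0.69 to 0.83 kg, flat on the glass; origin at the centre of its underside. Underside polished or rough (unseen; any block may be either). Pushed at 30 mm/s over the glass a polished one resists with under 1 N, a rough one 2.5 to 6 N; felt only while it moves, more at speed. On cork or emery all resist, up to 11 N.
- block_b: the second bench block, same size and look as block_a
- block_c: the third bench block, same size and look as block_a
- caliper: steel vernier caliper, 150 mm long and at most 8 mm high, lying loose along the far edge of the glass; bystander
- medallion: white carved ceramic medallion, disc 50 mm in diameter, 6 mm thick, lying loose near the near edge of the glass; bystander
- sanding_block: cork sanding block 36 (x) x 90 (y) x 28 mm, loose, across the far end of the emery board; origin at the centre of its underside; bystander
- burnisher: burnisher with a dark wooden handle, 115 mm long, about 20 mm thick, loose, across the far end of the cork mat; bystander
- hammer: chasing hammer with a wooden handle, 240 mm long, loose on the table at the robot's right, beyond the outer side of the pad there; bystander
- cord_spool: wooden spool of orange cord, 52 mm in diameter and 40 mm high, standing loose on the table; bystander

How it is judged:
At the end, for the whole second after the job is handed in: Every polished block lies flat and at rest on the cork mat, every rough one on the emery board, wholly on it (up to 5 mm over a long edge). The judge knows a rough block by the lapping allowance still on it: it weighs over 7.44 N (((x of block_a in the frame of cork_mat between -0.172 and 0.172 m and y of block_a in the frame of cork_mat between -0.038 and 0.038 m and z of block_a in the frame of cork_mat below 0.009 m and contact force between block_a and cork_mat below 7.44 N) or (x of block_a in the frame of emery_board between -0.172 and 0.172 m and y of block_a in the frame of emery_board between -0.038 and 0.038 m and z of block_a in the frame of emery_board below 0.009 m and contact force between block_a and emery_board above 7.44 N)) and angle between each of block_a, block_b, block_c's own z axis and vertical below 0.025 rad and linear speed of each of block_a, block_b, block_c below 0.01 m/s and ((x of block_b in the frame of cork_mat between -0.172 and 0.172 m and y of block_b in the frame of cork_mat between -0.038 and 0.038 m and z of block_b in the frame of cork_mat below 0.009 m and contact force between block_b and cork_mat below 7.44 N) or (x of block_b in the frame of emery_board between -0.172 and 0.172 m and y of block_b in the frame of emery_board between -0.038 and 0.038 m and z of block_b in the frame of emery_board below 0.009 m and contact force between block_b and emery_board above 7.44 N)) and ((x of block_c in the frame of cork_mat between -0.172 and 0.172 m and y of block_c in the frame of cork_mat between -0.038 and 0.038 m and z of block_c in the frame of cork_mat below 0.009 m and contact force between block_c and cork_mat below 7.44 N) or (x of block_c in the frame of emery_board between -0.172 and 0.172 m and y of block_c in the frame of emery_board between -0.038 and 0.038 m and z of block_c in the frame of emery_board below 0.009 m and contact force between block_c and emery_board above 7.44 N))); the robot touches nothing.
It fails at once if a block is lifted more than 15 mm off the glass or tipped by more than 20 degrees (z of any of block_a, block_b, block_c in the frame of glass_plate above 0.023 m or angle between any of block_a, block_b, block_c's own z axis and vertical above 0.35 rad).
It fails at once if another thing (caliper, medallion, sanding block, burnisher, hammer, spool) is moved by more than 20 mm (distance of any of caliper, medallion, sanding_block, burnisher, hammer, cord_spool from where it was at the start of the episode above 0.02 m).
It also fails if it takes over 61 s, if anything falls off the work surface, if the arm or the gripper's body presses on something with over 40 N, if the wrist force passes 120 N, or if a joint passes its speed limit or range.

## Working session

There is one attempt and no reset: what is moved stays moved. The work goes in short steps, Python scripts to look and compute and a shell command to move; the robot and the scene stay as the last step left them, time stands still between calls to the robot, and variables do not carry over. Pictures are saved under pics/ and viewed, at most 10 in all, crops included, and the job is handed in when it is done.

```bash
ls; mkdir -p pics; python3 - <<'E'
from cell import arm
import cv2
for n in("top","scene"):
    c=arm.capture(n); cv2.imwrite(f"pics/{n}0.png",c["pixels"][:,:,::-1]); print(n,c["mtx"].tolist(),c["R"].tolist(),c["t"].tolist())
s=arm.read_state(); print(s)
E
```

```text
cell.py
inch.py
pics
top [[594.9590962080207, 0.0, 324.5755500393768], [0.0, 594.9590962080207, 234.1371508145917], [0.0, 0.0, 1.0]] [[0.05635743459731055, -0.9983788733755208, 0.007966477454674895], [-0.9751244120165337, -0.056754487592550064, -0.21426924470748648], [0.21437402047594178, 0.004307358300984478, -0.9767421491926348]] [-0.026545780594910577, 0.5137080988335272, 1.2331497353920564]
scene [[545.8212376026247, 0.0, 325.06500416744086], [0.0, 545.8212376026247, 239.4197623462803], [0.0, 0.0, 1.0]] [[-0.43506258086021005, 0.9003547564160078, 0.0090478358917672], [0.6978369865430498, 0.3435194448987004, -0.6285045196249617], [-0.5689851412363667, -0.2671248838568954, -0.7777533063103439]] [0.2002278782369274, -0.332242112664018, 1.565511361455732]
{'time_s': 0.1, 'joints': array([-1.40762281e+00,  1.24439916e-01,  1.65155596e+00,  1.22210781e-05,
        1.36747652e+00, -8.26063858e-02]), 'qvel': array([-0.00048744, -0.00093118, -0.00164481, -0.00195775, -0.0017632 ,
        0.00107251]), 'joint_torque': array([ 7.67980800e-04, -4.24930108e+01, -3.66652930e+01, -8.08537357e-05,
        3.92411544e-03, -4.17309153e-06]), 'eef_pos': array([ 0.15803984, -0.62996145,  0.24916493]), 'eef_rot': array([-9.39350471e-04,  9.92458242e-01,  1.22579588e-01, -3.18725008e-05]), 'wrist_force': array([-0.13508939,  0.65372105,  0.62976871]), 'wrist_torque': array([-0.02152381,  0.01389009,  0.04556428]), 'finger_force': 0.0, 'grip_width': 0.9985440006629175}
```

View pics/top0.png

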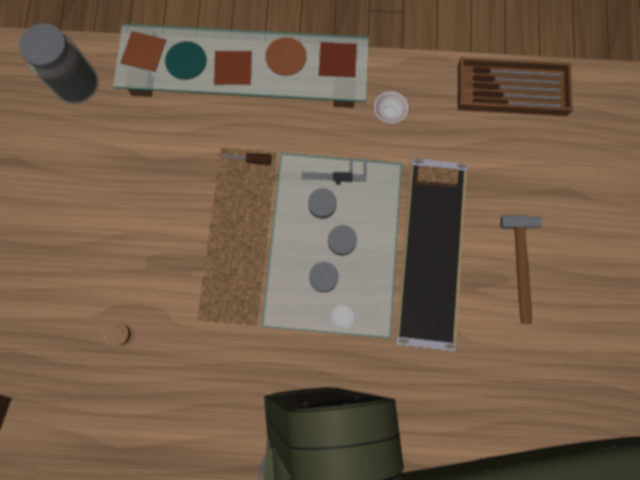

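The top view shows cork on the left (+y) and emery on the right. Blocks are near pixels (322,203), (342,240) and (323,277), with the medallion at (342,316) and the caliper around (335,176). I'll enlarge this area.

```bash
python3 - <<'E'
import cv2
i=cv2.imread("pics/top0.png")[140:360,190:480]
cv2.imwrite("pics/crop0.png",cv2.resize(i,None,fx=2.7,fy=2.7,interpolation=cv2.INTER_CUBIC))
E
```

```text
(no output)
```

View pics/crop0.png

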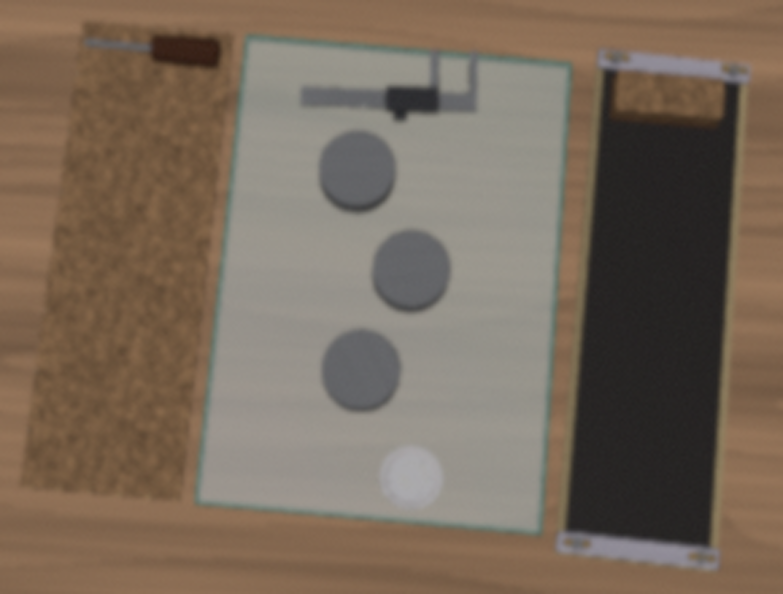

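The crop shows the glass corners at (247,37), (571,63), (541,533) and (198,503). The block tops are centred at about (357,168), (411,268) and (361,367). Next I'll convert these to world coordinates.

```bash
cat >h.py <<'E'
import numpy as np
from cell import arm
K=np.array([[594.9590962,0,324.57555],[0,594.9590962,234.13715],[0,0,1]])
R=np.array([[0.05635743459731055,-0.9983788733755208,0.007966477454674895],[-0.9751244120165337,-0.056754487592550064,-0.21426924470748648],[0.21437402047594178,0.004307358300984478,-0.9767421491926348]])
t=np.array([-0.026545780594910577,0.5137080988335272,1.2331497353920564])
def pt(u,v,z):
    d=R.T@np.linalg.inv(K)@[u,v,1]; o=-R.T@t
    return (o+d*(z-o[2])/d[2])[:2]
def cr(u,v,z): return pt((u+.5)/2.7+190-.5,(v+.5)/2.7+140-.5,z)
E
python3 - <<'E'
from h import *
np.set_printoptions(precision=4,suppress=True)
def rect(n,c,z):
    p=np.array([cr(*q,z) for q in c]); x=(p[0]+p[1]-p[2]-p[3])/2
    print(n,"c",p.mean(0),"L",np.linalg.norm(x),"W",np.linalg.norm((p[0]+p[3]-p[1]-p[2])/2),"yaw",np.degrees(np.arctan2(x[1],x[0])),p.tolist())
rect("glass",[(247,37),(571,63),(541,533),(198,503)],.008)
rect("cork",[(85,22),(233,34),(182,498),(22,486)],.005)
rect("emery",[(600,49),(749,64),(716,570),(557,550)],.013)
for n,q,z in [("far",(357,168),.038),("mid",(411,268),.038),("near",(361,367),.038),("med",(411,476),.014),("calL",(302,97),.01),("calR",(476,102),.01),("calknob",(400,118),.01),("sandL",(612,125),.008),("sandR",(723,128),.008),("burn",(186,65),.01),("r",(357+38.5,168),.038)]: print(n,cr(*q,z))
E
```

```text
glass c [ 0.5079 -0.0191] L 0.39787392614670464 W 0.2776609737402386 yaw -1.693750405835005 [[0.710208948276085, 0.11427490395887849], [0.7032107012398964, -0.16417424881666018], [0.30494003576912887, -0.15152284498295981], [0.3130794316091511, 0.1251435912152416]]
cork c [0.5163 0.1971] L 0.39754626754303274 W 0.12884413625696622 yaw -1.8422696263294356 [[0.7166236810468325, 0.2546689765317653], [0.7132955591583401, 0.12675317447106219], [0.31650319360402057, 0.1386351980085161], [0.3187344827093395, 0.26834769163874944]]
emery c [ 0.5001 -0.2397] L 0.42540285737852596 W 0.12748076747661416 yaw -3.2332315994075396 [[0.7154793150862104, -0.18796529509404994], [0.7095272256031848, -0.31542435517525724], [0.2835278908788564, -0.29124814509506325], [0.29202723080671855, -0.16415555915195512]]
far [0.5912 0.013 ]
mid [ 0.5097 -0.0356]
near [0.4264 0.0004]
med [ 0.3439 -0.0448]
calL [0.6586 0.0636]
calR [ 0.6629 -0.0842]
calknob [ 0.6449 -0.0205]
sandL [ 0.6499 -0.2006]
sandR [ 0.6528 -0.2948]
burn [0.6813 0.1642]
r [ 0.593  -0.0186]
```

The manual's scale: shifts go in shares of 0.5 m and turns go in shares of 2 pi rad. Converting my numbers, 0.0417 m is 0.0834, 0.0945 rad is 0.015.

```bash
cat >>h.py <<'E'
def to(x,y,z,yaw=-2.):
    from scipy.spatial.transform import Rotation as Ro
    s=arm.read_state(); p=s["eef_pos"]; w=s["eef_rot"]; M=Ro.from_quat([w[1],w[2],w[3],w[0]])
    G=Ro.from_matrix(np.diag([1.,-1,-1])); T=Ro.from_euler('z',yaw,degrees=True)*G
    print("t",round(s["time_s"],2),"pos",p.round(4),"d",M.inv().apply(np.array([x,y,z])-p).round(4),"rot",(M.inv()*T).as_rotvec().round(4),"F",s["wrist_force"].round(2))
E
python3 inch.py '{"moves":[[0,0,0.0834,0,0,0.015],[0,0,0.0834,0,0,0.015],[0,0,0.0834,0,0,0.015],[0,0,0,0,0,0]]}' 0.9
python3 -c "from h import *; to(.591,.013,.06)"
```

```text
time_s: 0.43
eef_pos: [0.157, -0.6237, 0.1142]
eef_rot: [-0.009, 1.0, -0.02, -0.002]
wrist_force: [-0.4, 2.1, -2.5]
grip_width: 0.903
finger_force: 0.0
t 0.43 pos [ 0.157  -0.6237  0.1142] d [ 0.4089 -0.6521  0.0646] rot [-0.0183  0.0037 -0.0043] F [-0.4   2.09 -2.46]
```

In the tool's units: -0.0343 m is -0.0686, 0.0215 m is 0.043.

```bash
python3 inch.py '{"moves":[[0.043,-0.0686,0,0,0,0],[0.043,-0.0686,0,0,0,0],[0.043,-0.0686,0,0,0,0],[0.043,-0.0686,0,0,0,0],[0.043,-0.0686,0,0,0,0],[0.043,-0.0686,0,0,0,0],[0.043,-0.0686,0,0,0,0],[0.043,-0.0686,0,0,0,0]]}' | head -2
python3 inch.py '{"moves":[[0.043,-0.0686,0,0,0,0],[0.043,-0.0686,0,0,0,0],[0.043,-0.0686,0,0,0,0],[0.043,-0.0686,0,0,0,0],[0.043,-0.0686,0,0,0,0],[0.043,-0.0686,0,0,0,0],[0.043,-0.0686,0,0,0,0],[0,0,0,0,0,0]]}' | head -2
python3 -c "from h import *; to(.591,.013,.06)"
```

```text
time_s: 1.1
eef_pos: [0.3417, -0.3618, 0.1278]
time_s: 1.77
eef_pos: [0.5036, -0.1238, 0.1282]
t 1.77 pos [ 0.5036 -0.1238  0.1282] d [ 0.0831 -0.1392  0.0687] rot [-0.0009 -0.0045  0.0063] F [-0.23 -0.03 -0.06]
```

In the tool's units: -0.0348 m is -0.0696, 0.0208 m is 0.0416.

```bash
python3 inch.py '{"moves":[[0.0416,-0.0696,0,0,0,0],[0.0416,-0.0696,0,0,0,0],[0.0416,-0.0696,0,0,0,0],[0.0414,-0.0696,0,0,0,0],[0,0,0,0,0,0],[0,0,0,0,0,0]]}' | head -2
python3 - <<'E'
from h import *
import cv2
to(.591,.013,.06)
c=arm.capture("wrist"); cv2.imwrite("pics/w0.png",c["pixels"][:,:,::-1]); print(c["T_tool_cam"].round(4).tolist(),c["mtx"].round(1).tolist())
E
```

```text
time_s: 2.27
eef_pos: [0.5897, 0.0089, 0.1273]
t 2.27 pos [0.5897 0.0089 0.1273] d [ 0.0011 -0.0041  0.0673] rot [ 0.0003 -0.0021  0.0025] F [-1.87  0.06  0.2 ]
[[-0.0006, -0.9617, -0.2742, 0.0704], [1.0, -0.0003, -0.0011, 0.0014], [0.001, -0.2742, 0.9617, -0.1229], [0.0, 0.0, 0.0, 1.0]] [[334.6, 0.0, 318.9], [0.0, 334.6, 239.0], [0.0, 0.0, 1.0]]
```

View pics/w0.png

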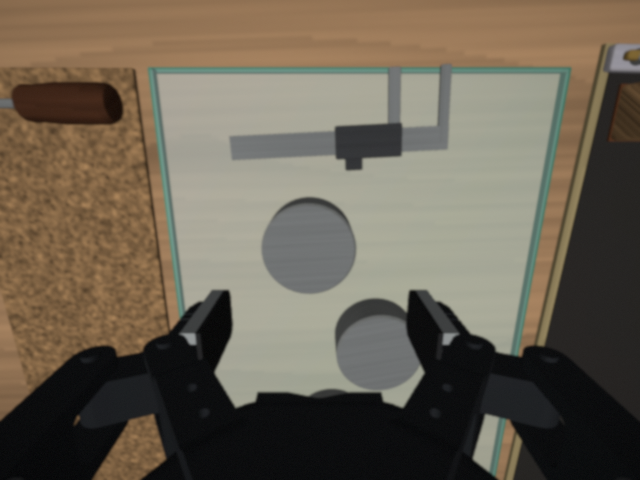

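```bash
python3 - <<'E'
from h import *
from scipy.spatial.transform import Rotation as Ro
s=arm.read_state(); w=s["eef_rot"]; M=Ro.from_quat([w[1],w[2],w[3],w[0]]).as_matrix()
T=np.array([[-0.0006,-0.9617,-0.2742,0.0704],[1,-0.0003,-0.0011,0.0014],[0.001,-0.2742,0.9617,-0.1229]])
def wp(u,v,z):
    d=M@T[:,:3]@[(u-318.9)/334.6,(v-239)/334.6,1]; o=s["eef_pos"]+M@T[:,3]
    return (o+d*(z-o[2])/d[2])[:2].round(4)
for q in [(309,249),(377,352),(309+46,249),(309-46,249)]: print(wp(*q,.038))
print("edge", wp(152,70,.008),wp(568,70,.008),wp(497,440,.008))
x,y=wp(309,249,.038); to(x,y,.03)
E
```

```text
[0.5923 0.0131]
[ 0.512 -0.033]
[ 0.5912 -0.0174]
[0.5933 0.0436]
edge [0.7097 0.1121] [ 0.7   -0.161] [ 0.3957 -0.1479]
t 2.32 pos [0.5888 0.0078 0.1268] d [ 0.0032 -0.0054  0.0968] rot [ 0.0004 -0.0013  0.0003] F [-0.38  0.51  0.49]
```

The wrist view agrees with the top view: far block at (309,249), mid block at (377,352). I'll go down over the far block.

In the tool's units: 0.032 m is 0.064, -0.0055 m is -0.011.

```bash
python3 inch.py '{"moves":[[0.007,-0.011,0,0,0,0],[0,0,0.064,0,0,0],[0,0,0.064,0,0,0],[0,0,0.064,0,0,0],[0,0,0,0,0,0],[0,0,0,0,0,0]]}'
python3 inch.py '{"moves":[[0,0,0.004,0,0,0],[0,0,0.004,0,0,0],[0,0,0.004,0,0,0],[0,0,0.004,0,0,0],[0,0,0,0,0,0],[0,0,0,0,0,0]]}'
python3 -c "from h import *; to(.5923,.0131,.02)"
```

```text
time_s: 2.82
eef_pos: [0.5899, 0.012, 0.0278]
eef_rot: [-0.0, 1.0, -0.019, -0.002]
wrist_force: [-0.0, -0.3, 0.6]
grip_width: 0.9
finger_force: 0.0
time_s: 3.32
eef_pos: [0.592, 0.0129, 0.0218]
eef_rot: [0.0, 1.0, -0.019, 0.0]
wrist_force: [-0.1, 0.5, -1.7]
grip_width: 0.901
finger_force: 0.0
t 3.32 pos [0.592  0.0129 0.0218] d [ 0.0003 -0.0002  0.0018] rot [ 0.     -0.0006 -0.0027] F [-0.06  0.48 -1.72]
```

In the tool's units: -0.003 m is -0.006, 0.002 m is 0.004.

```bash
python3 inch.py '{"moves":[[0,-0.006,0.004,0,0,0],[0,-0.006,0,0,0,0],[0,-0.006,0,0,0,0],[0,-0.006,0,0,0,0],[0,-0.006,0,0,0,0],[0,-0.006,0,0,0,0]]}'
python3 inch.py '{"moves":[[0,-0.008,0,0,0,0],[0,-0.008,0,0,0,0],[0,-0.008,0,0,0,0],[0,-0.008,0,0,0,0]]}'
python3 inch.py '{"moves":[[0,-0.008,0,0,0,0],[0,-0.008,0,0,0,0],[0,-0.008,0,0,0,0]]}'
```

```text
time_s: 3.82
eef_pos: [0.5924, 0.0309, 0.0192]
eef_rot: [0.0, 1.0, -0.019, -0.0]
wrist_force: [-0.1, -2.8, -1.0]
grip_width: 0.901
finger_force: 1.3
time_s: 4.15
eef_pos: [0.593, 0.0472, 0.0192]
eef_rot: [-0.0, 1.0, -0.019, -0.0]
wrist_force: [0.3, -2.5, -2.1]
grip_width: 0.897
finger_force: 1.3
time_s: 4.4
eef_pos: [0.5934, 0.0593, 0.0192]
eef_rot: [-0.0, 1.0, -0.019, -0.0]
wrist_force: [0.5, -2.0, -2.0]
grip_width: 0.903
finger_force: 1.2
```

In the tool's units: -0.0025 m is -0.005.

```bash
python3 inch.py '{"moves":[[0,-0.005,0,0,0,0],[0,-0.005,0,0,0,0],[0,-0.005,0,0,0,0],[0,-0.005,0,0,0,0]]}' | sed -n '1,2p;4p;6p'
python3 inch.py '{"moves":[[0,0.02,0,0,0,0],[0,0.005,0,0,0,0],[0,0.005,0,0,0,0],[0,0.005,0,0,0,0],[0,0.005,0,0,0,0],[0,0.005,0,0,0,0]]}'| sed -n '1,2p;4p;6p'
python3 inch.py '{"moves":[[0,0.005,0,0,0,0],[0,0.005,0,0,0,0],[0,0.005,0,0,0,0]]}'| sed -n '1,2p;4p;6p'
python3 inch.py '{"moves":[[0,0.005,0,0,0,0],[0,0.005,0,0,0,0]]}'| sed -n '1,2p;4p;6p'
```

```text
time_s: 4.73
eef_pos: [0.5938, 0.069, 0.0192]
wrist_force: [-0.2, -1.8, -1.0]
finger_force: 1.2
time_s: 5.23
eef_pos: [0.5933, 0.0463, 0.0196]
wrist_force: [1.0, 3.3, 1.3]
finger_force: 1.6
time_s: 5.48
eef_pos: [0.593, 0.0387, 0.0196]
wrist_force: [-0.4, 3.3, 1.8]
finger_force: 1.8
time_s: 5.65
eef_pos: [0.5928, 0.0337, 0.0196]
wrist_force: [0.9, 4.5, 1.8]
finger_force: 1.9
```

In the tool's units: 0.008 m is 0.016.

```bash
python3 inch.py '{"moves":[[0,0.016,0,0,0,0],[0,0.016,0,0,0,0],[0,0.016,0,0,0,0],[0,0.016,0,0,0,0],[0,0.016,0,0,0,0]]}' | sed -n '1,2p;4p;6p'
python3 -c "from h import *; to(.511,-.0345,.06)"
```

```text
time_s: 6.07
eef_pos: [0.5912, -0.007, 0.0196]
wrist_force: [0.3, 3.7, 3.7]
finger_force: 2.2
t 6.07 pos [ 0.5912 -0.007   0.0196] d [-0.0791  0.0305 -0.0404] rot [-0.0002 -0.0004 -0.0031] F [0.27 3.66 3.69]
```

In the tool's units: -0.04 m is -0.08, -0.0395 m is -0.079.

```bash
python3 inch.py '{"moves":[[0,-0.012,0,0,0,0],[0,0,-0.08,0,0,0],[0,0,-0.02,0,0,0],[-0.079,0.036,0,0,0,0],[-0.079,0.037,0,0,0,0],[0,0,0,0,0,0],[0,0,0,0,0,0]]}' | head -2
python3 -c "from h import *; to(.511,-.0345,.02)"
```

```text
time_s: 6.65
eef_pos: [0.5113, -0.0327, 0.0677]
t 6.65 pos [ 0.5113 -0.0327  0.0677] d [-0.0001  0.0017  0.0477] rot [ 0.0007  0.0031 -0.004 ] F [-0.2  -0.32 -0.  ]
```

In the tool's units: 0.024 m is 0.048, 0.0015 m is 0.003.

```bash
python3 inch.py '{"moves":[[0,0.003,0.048,0,0,0],[0,0,0.048,0,0,0],[0,0,0,0,0,0],[0,0,0,0,0,0],[0,0,0,0,0,0]]}' | sed -n '1,2p;4p;6p'
python3 inch.py '{"moves":[[0,-0.008,0,0,0,0],[0,-0.005,0,0,0,0],[0,-0.005,0,0,0,0],[0,-0.005,0,0,0,0],[0,-0.005,0,0,0,0],[0,-0.005,0,0,0,0],[0,-0.005,0,0,0,0]]}' | sed -n '1,2p;4p;6p'
python3 inch.py '{"moves":[[0,-0.005,0,0,0,0],[0,-0.005,0,0,0,0],[0,-0.005,0,0,0,0]]}'| sed -n '1,2p;4p;6p'
python3 inch.py '{"moves":[[0,0.02,0,0,0,0],[0,0.005,0,0,0,0],[0,0.005,0,0,0,0],[0,0.005,0,0,0,0],[0,0.005,0,0,0,0],[0,0.005,0,0,0,0]]}'| sed -n '1,2p;4p;6p'
python3 inch.py '{"moves":[[0,0.005,0,0,0,0],[0,0.005,0,0,0,0],[0,0.005,0,0,0,0]]}'| sed -n '1,2p;4p;6p'
```

```text
time_s: 7.07
eef_pos: [0.5157, -0.0338, 0.0223]
wrist_force: [-0.1, 0.4, 0.3]
finger_force: 0.0
time_s: 7.65
eef_pos: [0.515, -0.0145, 0.0214]
wrist_force: [1.3, -1.4, -0.2]
finger_force: 0.4
time_s: 7.9
eef_pos: [0.5153, -0.007, 0.0213]
wrist_force: [0.1, -0.6, 0.6]
finger_force: 0.4
time_s: 8.4
eef_pos: [0.5144, -0.03, 0.0212]
wrist_force: [0.2, 0.9, -1.1]
finger_force: 0.4
time_s: 8.65
eef_pos: [0.5141, -0.0374, 0.0213]
wrist_force: [0.0, 1.0, 0.4]
finger_force: 0.4
```

In the tool's units: -0.01 m is -0.02, -0.005 m is -0.01.

```bash
python3 inch.py '{"moves":[[0,-0.01,0,0,0,0],[0,-0.02,0,0,0,0],[0,-0.02,0,0,0,0],[0,-0.02,0,0,0,0],[0,-0.02,0,0,0,0],[0,-0.02,0,0,0,0],[0,-0.02,0,0,0,0],[0,-0.02,0,0,0,0]]}'| sed -n '1,4p;6p'
python3 inch.py '{"moves":[[0,-0.02,0,0,0,0],[0,-0.02,0,0,0,0],[0,-0.02,0,0,0,0],[0,-0.02,0,0,0,0],[0,-0.02,0,0,0,0],[0,-0.02,0,0,0,0],[0,-0.02,0,0,0,0],[0,-0.02,0,0,0,0]]}'| sed -n '1,4p;6p'
python3 inch.py '{"moves":[[0,-0.02,0,0,0,0],[0,-0.02,0,0,0,0],[0,-0.02,0,0,0,0],[0,-0.02,0,0,0,0]]}'| sed -n '1,4p;6p'
python3 -c "from h import *; to(.517,.203,.02)"
```

```text
time_s: 9.32
eef_pos: [0.517, 0.0391, 0.0213]
eef_rot: [-0.0, 1.0, -0.019, -0.0]
wrist_force: [-0.1, -0.8, 0.1]
finger_force: 0.4
time_s: 9.98
eef_pos: [0.52, 0.1187, 0.0213]
eef_rot: [-0.0, 1.0, -0.019, -0.0]
wrist_force: [-0.4, -1.3, -0.5]
finger_force: 0.4
time_s: 10.32
eef_pos: [0.5214, 0.1586, 0.0212]
eef_rot: [0.0, 1.0, -0.019, -0.0]
wrist_force: [-0.5, -1.7, -0.8]
finger_force: 0.6
t 10.32 pos [0.5214 0.1586 0.0212] d [-0.0061 -0.0442  0.0012] rot [ 0.0002  0.0003 -0.0028] F [-0.49 -1.74 -0.84]
```

In the tool's units: -0.009 m is -0.018, -0.008 m is -0.016.

```bash
python3 inch.py '{"moves":[[0,-0.018,0,0,0,0],[0,-0.018,0,0,0,0],[0,-0.018,0,0,0,0],[0,-0.018,0,0,0,0],[0,-0.016,0,0,0,0],[0,0,0,0,0,0],[0,0,0,0,0,0],[0,0.01,0,0,0,0]]}'| sed -n '1,4p;6p'
python3 - <<'E'
from h import *
import cv2
to(.4264,.0004,.07)
c=arm.capture("top"); i=c["pixels"][140:360,190:480,::-1]
cv2.imwrite("pics/crop1.png",cv2.resize(i,None,fx=2.7,fy=2.7,interpolation=cv2.INTER_CUBIC))
E
```

```text
time_s: 10.98
eef_pos: [0.5232, 0.1972, 0.0215]
eef_rot: [-0.0, 1.0, -0.018, 0.0]
wrist_force: [0.1, -0.2, 1.1]
finger_force: 0.0
t 10.98 pos [0.5232 0.1972 0.0215] d [-0.0894  0.2002 -0.0487] rot [-0.0005 -0.0004 -0.002 ] F [ 0.13 -0.17  1.12]
```

View pics/crop1.png

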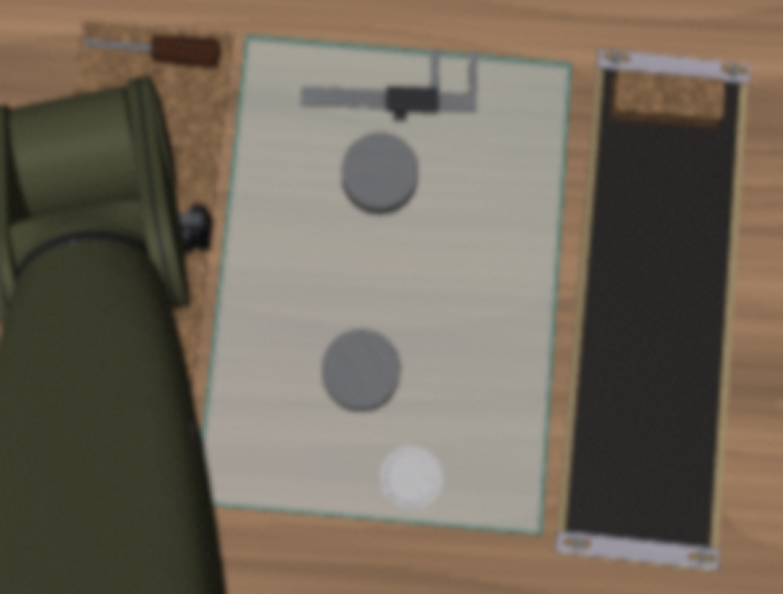

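The far block has moved to (380,171), the near block is unchanged at (361,367), and the arm hides the mid block over the cork. Near block next.

In the tool's units: -0.035 m is -0.07, 0.0333 m is 0.0666.

```bash
python3 inch.py '{"moves":[[0,0,-0.07,0,0,0],[0,0,-0.03,0,0,0],[-0.0294,0.0666,0,0,0,0],[-0.0294,0.0666,0,0,0,0],[-0.0294,0.0666,0,0,0,0],[-0.0294,0.0666,0,0,0,0],[-0.0294,0.0666,0,0,0,0],[-0.0294,0.0666,0,0,0,0]]}'| sed -n '1,4p;6p'
python3 inch.py '{"moves":[[0,0,0,0,0,0],[0,0,0,0,0,0]]}'| sed -n '1,4p;6p'
python3 -c "
from h import *
to(.428,.001,.021);print(cr(380,171,.038))"
```

```text
time_s: 11.7
eef_pos: [0.4262, -0.0013, 0.0714]
eef_rot: [0.0, 1.0, -0.019, 0.0]
wrist_force: [0.7, -1.3, 0.8]
finger_force: 0.0
time_s: 11.87
eef_pos: [0.4267, -0.0014, 0.0713]
eef_rot: [-0.0, 1.0, -0.021, 0.0]
wrist_force: [-0.7, -0.0, -0.6]
finger_force: 0.0
t 11.87 pos [ 0.4267 -0.0014  0.0713] d [ 0.0012 -0.0024  0.0503] rot [-0.0002 -0.0006 -0.0075] F [-0.67 -0.03 -0.56]
[ 0.58974615 -0.00602004]
```

In the tool's units: 0.025 m is 0.05, -0.0024 m is -0.0048, -0.007 rad is -0.0011.

```bash
python3 inch.py '{"moves":[[0.002,-0.0048,0.05,0,0,-0.0011],[0,0,0.05,0,0,0],[0,0,0,0,0,0],[0,0,0,0,0,0]]}' | sed -n '1,2p;4p;6p'
python3 inch.py '{"moves":[[0,-0.008,0,0,0,0],[0,-0.005,0,0,0,0],[0,-0.005,0,0,0,0],[0,-0.005,0,0,0,0],[0,-0.005,0,0,0,0],[0,-0.005,0,0,0,0],[0,-0.005,0,0,0,0]]}' | sed -n '1,2p;4p;6p'
python3 inch.py '{"moves":[[0,-0.005,0,0,0,0],[0,-0.005,0,0,0,0],[0,-0.005,0,0,0,0]]}'| sed -n '1,2p;4p;6p'
python3 inch.py '{"moves":[[0,0.02,0,0,0,0],[0,0.005,0,0,0,0],[0,0.005,0,0,0,0],[0,0.005,0,0,0,0],[0,0.005,0,0,0,0],[0,0.005,0,0,0,0]]}'| sed -n '1,2p;4p;6p'
python3 inch.py '{"moves":[[0,0.005,0,0,0,0],[0,0.005,0,0,0,0],[0,0.005,0,0,0,0]]}'| sed -n '1,2p;4p;6p'
```

```text
time_s: 12.2
eef_pos: [0.4277, 0.0034, 0.0205]
wrist_force: [0.8, -0.3, 0.4]
finger_force: 0.0
time_s: 12.78
eef_pos: [0.4292, 0.0219, 0.0216]
wrist_force: [0.9, -1.0, 0.4]
finger_force: 0.4
time_s: 13.03
eef_pos: [0.4292, 0.0294, 0.0213]
wrist_force: [0.7, -0.7, 1.2]
finger_force: 0.4
time_s: 13.53
eef_pos: [0.4285, 0.0063, 0.0212]
wrist_force: [0.7, 0.9, -0.4]
finger_force: 0.4
time_s: 13.78
eef_pos: [0.4283, -0.0011, 0.0213]
wrist_force: [0.3, -0.0, -0.8]
finger_force: 0.4
```

The near block is polished too, so it goes to the cork.

In the tool's units: -0.01 m is -0.02, -0.007 m is -0.014.

```bash
python3 inch.py '{"moves":[[0,-0.014,0,0,0,0],[0,-0.02,0,0,0,0],[0,-0.02,0,0,0,0],[0,-0.02,0,0,0,0],[0,-0.02,0,0,0,0],[0,-0.02,0,0,0,0],[0,-0.02,0,0,0,0],[0,-0.02,0,0,0,0]]}'| sed -n '1,2p;4p;6p'
python3 inch.py '{"moves":[[0,-0.02,0,0,0,0],[0,-0.02,0,0,0,0],[0,-0.02,0,0,0,0],[0,-0.02,0,0,0,0],[0,-0.02,0,0,0,0],[0,-0.02,0,0,0,0],[0,-0.02,0,0,0,0],[0,-0.02,0,0,0,0]]}'| sed -n '1,2p;4p;6p'
python3 inch.py '{"moves":[[0,-0.02,0,0,0,0],[0,-0.02,0,0,0,0],[0,-0.02,0,0,0,0],[0,-0.02,0,0,0,0],[0,-0.02,0,0,0,0],[0,0,0,0,0,0],[0,0,0,0,0,0],[0,0.01,0,0,0,0]]}'| sed -n '1,2p;4p;6p'
python3 inch.py '{"moves":[[0,0,-0.07,0,0,0],[0,0,-0.03,0,0,0]]}'| sed -n '1,2p;4p;6p'
python3 -c "
from h import *
to(.591,-.006,.071)"
```

```text
time_s: 14.45
eef_pos: [0.4306, 0.0774, 0.0213]
wrist_force: [-0.5, 0.1, 0.5]
finger_force: 0.4
time_s: 15.12
eef_pos: [0.4331, 0.157, 0.0212]
wrist_force: [0.3, -0.5, 0.1]
finger_force: 0.4
time_s: 15.78
eef_pos: [0.4347, 0.2015, 0.0215]
wrist_force: [-0.1, -0.2, 1.0]
finger_force: 0.0
time_s: 15.95
eef_pos: [0.435, 0.2005, 0.0729]
wrist_force: [1.3, 0.8, 1.1]
finger_force: 0.0
t 15.95 pos [0.435  0.2005 0.0729] d [0.1625 0.2015 0.002 ] rot [-0.0003 -0.0007  0.0033] F [1.35 0.84 1.1 ]
```

In the tool's units: 0.0288 m is 0.0576, 0.0232 m is 0.0464.

```bash
python3 inch.py '{"moves":[[0.0464,0.0576,0,0,0,0],[0.0464,0.0576,0,0,0,0],[0.0464,0.0576,0,0,0,0],[0.0464,0.0576,0,0,0,0],[0.0464,0.0576,0,0,0,0],[0.0464,0.0576,0,0,0,0],[0.0464,0.0576,0,0,0,0],[0,0,0,0,0,0]]}'| sed -n '1,2p;4p;6p'
python3 inch.py '{"moves":[[0,0,0,0,0,0]]}'| sed -n '1,2p;4p;6p'
python3 - <<'E'
from h import *
import cv2
to(.591,-.006,.02)
c=arm.capture("top"); i=c["pixels"][140:360,190:480,::-1]
cv2.imwrite("pics/crop2.png",cv2.resize(i,None,fx=2.7,fy=2.7,interpolation=cv2.INTER_CUBIC))
E
```

```text
time_s: 16.62
eef_pos: [0.5942, -0.011, 0.0724]
wrist_force: [-0.3, -0.1, 0.3]
finger_force: 0.0
time_s: 16.7
eef_pos: [0.5913, -0.0077, 0.0714]
wrist_force: [0.1, 0.2, 0.5]
finger_force: 0.0
t 16.7 pos [ 0.5913 -0.0077  0.0714] d [-0.0004 -0.0017  0.0514] rot [-0.0002 -0.0002  0.0003] F [0.08 0.22 0.48]
```

View pics/crop2.png

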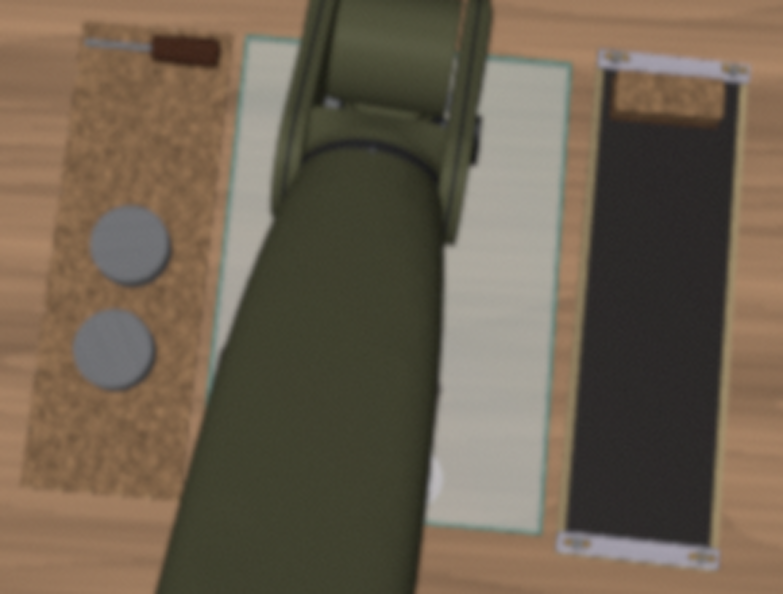

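Two blocks sit on the cork at (130,243) and (114,347). I'll push the rough far block to the emery.

```bash
python3 inch.py '{"moves":[[0,-0.0034,0.051,0,0,0],[0,0,0.051,0,0,0],[0,0,0,0,0,0],[0,0.008,0,0,0,0],[0,0.012,0,0,0,0],[0,0.02,0,0,0,0],[0,0.02,0,0,0,0],[0,0.02,0,0,0,0]]}' | sed -n '1,2p;4p;6p'
python3 inch.py '{"moves":[[0,0.02,0,0,0,0],[0,0.02,0,0,0,0],[0,0.02,0,0,0,0],[0,0.02,0,0,0,0],[0,0.02,0,0,0,0],[0,0.02,0,0,0,0],[0,0.02,0,0,0,0],[0,0.02,0,0,0,0]]}'| sed -n '1,2p;4p;6p'
python3 inch.py '{"moves":[[0,0.02,0,0,0,0],[0,0.02,0,0,0,0],[0,0.02,0,0,0,0],[0,0.02,0,0,0,0],[0,0.02,0,0,0,0],[0,0.02,0,0,0,0],[0,0.02,0,0,0,0]]}'| sed -n '1,2p;4p;6p'
python3 -c "
from h import *
for q in [(130,243),(114,347)]: print(cr(*q,.035))
to(.582,-.25,.02)"
```

```text
time_s: 17.42
eef_pos: [0.589, -0.0445, 0.0203]
wrist_force: [0.4, 2.5, -2.5]
finger_force: 1.0
time_s: 18.08
eef_pos: [0.587, -0.1247, 0.0203]
wrist_force: [0.6, 3.2, -2.5]
finger_force: 1.1
time_s: 18.67
eef_pos: [0.5847, -0.1942, 0.0202]
wrist_force: [0.0, 5.7, -1.3]
finger_force: 2.6
[0.51786964 0.19434506]
[0.43161479 0.19967217]
t 18.67 pos [ 0.5847 -0.1942  0.0202] d [-0.001   0.0559  0.0002] rot [-0.0009  0.0004  0.0041] F [ 0.03  5.72 -1.26]
```

In the tool's units: 0.01 m is 0.02, -0.006 m is -0.012.

```bash
python3 inch.py '{"moves":[[0,0.02,0,0,0,0],[0,0.02,0,0,0,0],[0,0.02,0,0,0,0],[0,0.02,0,0,0,0],[0,0.02,0,0,0,0],[0,0.012,0,0,0,0],[0,0,0,0,0,0],[0,-0.012,0,0,0,0]]}'| sed -n '1,2p;4p;6p'
python3 inch.py '{"moves":[[0,0,0,0,0,0],[0,0,-0.06,0,0,0],[0,0,-0.08,0,0,0],[0,0,-0.08,0,0,0],[0,-0.08,0,0,0,0],[0,-0.08,0,0,0,0],[0,-0.08,0,0,0,0],[0,-0.08,0,0,0,0]]}'| sed -n '1,2p;4p;6p'
python3 - <<'E'
from h import *
import cv2
c=arm.capture("top"); i=c["pixels"][140:360,190:480,::-1]
cv2.imwrite("pics/crop3.png",cv2.resize(i,None,fx=2.7,fy=2.7,interpolation=cv2.INTER_CUBIC))
E
```

```text
time_s: 19.33
eef_pos: [0.5842, -0.2458, 0.0215]
wrist_force: [0.5, -1.4, -0.2]
finger_force: 0.0
time_s: 20.0
eef_pos: [0.5886, -0.0822, 0.1317]
wrist_force: [-0.1, -0.4, 0.4]
finger_force: 0.0
```

View pics/crop3.png

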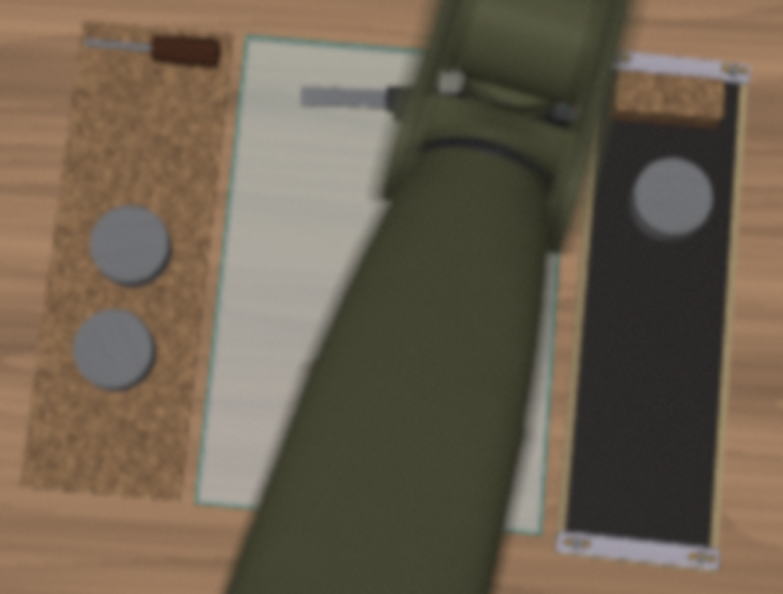

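The third block lies on the emery at (673,196), inside the board edges. I'll check its offset numerically and hand in if it is in range.

```bash
python3 inch.py '{"moves":[[0,0,0,0,0,0],[0,0,0,0,0,0],[0,0,0,0,0,0],[0,0,0,0,0,0]]}' | head -1
python3 - <<'E'
from h import *
b=cr(673,196,.035); l,r=cr(592,200,.005),cr(741,200,.005)
print(b,l,r); off=b[1]-(l+r)[1]/2; print(off)
if abs(off)<.03: print(arm.close_job())
E
```

```text
time_s: 20.38
[ 0.5834092  -0.24810266] [ 0.5840349  -0.18570902] [ 0.59137547 -0.31120725]
0.0003554780404907143
the job is handed in; nothing more can be done
None
```

The job is handed in at about 20 s of the 61 s limit: the middle and near blocks glided easily (about 1 N or less) and are on the cork mat, and the far block dragged (about 2.8 N) and is on the emery board. By the camera all three lie well inside their pads, but I don't have the judge's verdict.

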